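Latch the loaded test chamber

TASK

Two clear-walled test chambers stand on the lab bench with their doors open. Push the door of the chamber that has the rack of tubes inside fully shut, until its sprung latch snaps in behind the strike and holds it. Leave the empty chamber's door standing open just as it is.

Things in the scene. Friction and masses are not known exactly. Their poses are not given: they have to be found in the camera images.
- full_door (a joint): Door of the chamber holding the white tube rack: framed clear panel 206 mm wide, 12 mm thick, 22 to 192 mm above the bench, 0.6 kg. Upright hinge at its left (+y) end; opens towards the robot, stays where left. Rad: 0 shut (stop), grows as it opens; starts at 0.5 to 1.1. Seen from above it shuts anticlockwise. The chamber, 240 mm wide, 220 deep, 200 high, is fixed; nothing stands on its roof.
- full_bolt (a joint): That door's steel latch bolt, 92 mm above the bench, bevelled, 12 mm out of the free (right) edge. In m: 0 sprung out, 0.011 pushed right in. From about 0.07 rad open the strike (bar on the right front post) presses it in about 7 mm; it springs out behind the bar within about 0.01 rad of shut. This takes about 6 N at the free edge, 9 N at 150 mm from the hinge.
- full_door_edge (a point): Top corner of that door's free edge on the outer face, 192 mm above the bench; turns with the door. x: through the door from outer to inner face (the way to push), y: along the door to the hinge, z up. Hinge axis: 206 mm along +y, 6 mm along +x. The outer face's top 70 mm are flat and free; lower, at the free edge, the latch housing (45 mm wide) and its tab stand 20 mm out.
- empty_door_edge (a point): The same corner, with the same axes, on the door of the other, empty chamber: same sizes, same hinge side. That door stands 0.5 to 1.1 rad open, swings freely and must stay where it is. The chambers stand side by side about 0.3 to 0.4 m between centres, either on the left, each turned up to 0.12 rad.

How it is judged:
At the end, for the whole second after the job is handed in: The loaded chamber's door is shut (under 0.03 rad) with its bolt sprung out behind the strike (under 3 mm from fully out), and the edge of the empty chamber's door is within 30 mm of where it began (value of joint full_door below 0.03 rad and value of joint full_bolt below 0.003 m and distance of empty_door_edge from where it was at the start of the episode below 0.03 m); the robot touches nothing.
It fails at once if the empty chamber's door is moved (its edge by more than 30 mm) (distance of empty_door_edge from where it was at the start of the episode above 0.03 m).
It also fails if it takes over 32 s, if anything falls off the work surface, if the arm or the gripper's body presses on something with over 40 N, if the wrist force passes 120 N, or if a joint passes its speed limit or range.

ROBOT

A 6-joint arm with a two-finger parallel gripper is mounted at the origin on the work surface. World frame = base frame: x ahead of the robot, y to its left, z up, the work surface at z = 0. Lengths are in m, angles in rad, forces in N, time in s.
With the tool pointing down it reaches from about 0.375 to 0.925 m from the base axis. Payload 5.7 kg.
Tool frame: the origin (TCP) lies midway between the tips of the shut fingers; the grasp point (between the pads) lies 19 mm behind it; z points along the fingers, y is the direction in which the jaws open and shut (so a half turn about z gives the same grasp; the last joint's range is limited). The gripper opens to 85 mm and grips with 20 to 120 N. Pads are 22 mm wide; open, the fingers measure 114 mm over their backs; the gripper's body (76 mm by 85 mm) begins 54 mm behind the grasp point. The pads swing forward as they close: fully open they stand 13 mm farther back than shut.
Start: joints at [1.229, 0.359, 1.51, -0, 1.272, -0.115], TCP at [0.135, 0.585, 0.231] pointing down, gripper open.
Joint ranges: [-2.97, 2.97], [-1.01, 2.36], [0.21, 2.38], [-0.96, 4.11], [0.2, 2.71], [-2.98, 2.98]. Speed limits (rad/s): [2.39, 2.39, 3.14, 3.14, 3.14, 3.14].

INTERFACE

Orientations are given as [roll, pitch, yaw] about the fixed x, y, z axes, in that order (R = Rz(yaw) Ry(pitch) Rx(roll)).
In Python, from cell import sense, read_camera, camera_model, hand_in gives the robot as it stands.
- The arm moves only by the tool move_arm, never from a script. Its argument "series" is one flat list of numbers, 5 for each row, row after row: the finger opening in mm, from 0 to 85.4, then the shift along the tool's x, y, z in mm, then the turn about the tool's z in rad. In form: [hand, x, y, z, spin, hand, x, y, z, spin, ...]. A call has 1 to 20 rows; each row is the pose to reach, as a shift and turn from the pose commanded when the call began, along the tool's axes at that moment; what a row does not reach only later rows make up. A row lasts 1/8 s, in which the tool goes at most 62.5 mm and 10.7 degrees, less where a joint would pass 70% of its speed; a pose out of reach is approached as far as the arm can. A call with a gripper value outside its range is refused whole. The fingers move at their own pace and stop on an object; the grip force is fixed at half the most. Time passes only in rows, so rows that repeat a pose let the fingers close. It gives the time, the measured TCP pose, the force and the opening at its end, in the units of the state.
- sense(): the state, without advancing time (a new reading comes with each control period).
- read_camera(name): name is "side" or "top"; returns the picture (400x640x3 uint8, red, green, blue); there is no depth.
- camera_model(name): a dict with "vfov" (degrees; the focal length in pixels is half the picture's height over the tangent of half this angle, whatever the lens; pixels are square), "cx", "cy" (the principal point, pixels), "pose" (4x4, takes a point from camera to world coordinates). Camera axes: x right, y up, looking along -z (the intrinsics and any distortion apply to the point x, -y, -z); pixel columns grow to the right and rows downward; lengths in m; the calibration is good to about 2 mm. A picture is of the moment at which its call begins. camera_model takes no time and is no camera call.
- hand_in(): hands the job in, once; it reports no verdict.
The state is a dict: "t": time; "q": joint angles; "joint_vel": joint speeds; "effort": joint torques, N m; "ee_pos": TCP position; "orientation": TCP orientation; "wrist_force": force on the tool from outside, world axes, zero at the start; "wrist_torque": the same for the moment, N m; "width": finger opening in m.
Only numpy, scipy, OpenCV 4.12 (cv2) and the standard library are available. Lean on these libraries where they do the work, as an engineer would, in place of code of your own. Each camera call takes 0.05 s, during which the arm holds its last target. There are 200 camera calls.

## Working session

There is one attempt and no reset: what is moved stays moved. The work goes in short steps, Python scripts to look and compute and a tool call to move; the robot and the scene stay as the last step left them, time stands still between calls to the robot, and variables do not carry over. Pictures are saved under pics/ and viewed, about 8 in all and at most 12, crops included, and the job is handed in when it is done.

Besides the shell and the picture viewer there is one more tool, called as name(argument=value, ...) on one line, values as JSON. move_arm: Moves the arm, as the interface text tells. Its arguments: {"type":"object","properties":{"series":{"type":"array","items":{"type":"number"}}},"required":["series"]}

```bash
mkdir -p pics; ls
python3 - <<'E'
from cell import *
import cv2,numpy as np
np.set_printoptions(precision=4,suppress=True)
for n in("side","top"):
    cv2.imwrite(f"pics/{n}0.png",read_camera(n)[:,:,::-1]); print(n,camera_model(n))
s=sense();print(s)
E
```

```text
pics
side {'vfov': 51.804460811406116, 'cx': 314.5040798200386, 'cy': 205.9766748144342, 'pose': array([[ 0.6811,  0.5529, -0.48  ,  0.1525],
       [-0.7321,  0.5247, -0.4344, -0.4412],
       [ 0.0116,  0.6473,  0.7622,  0.8894],
       [ 0.    ,  0.    ,  0.    ,  1.    ]])}
top {'vfov': 45.61629766938239, 'cx': 316.58716399841177, 'cy': 199.7363595198448, 'pose': array([[-0.0269,  0.9948, -0.0987,  0.491 ],
       [-0.9992, -0.024 ,  0.031 ,  0.0044],
       [ 0.0285,  0.0994,  0.9946,  1.1586],
       [ 0.    ,  0.    ,  0.    ,  1.    ]])}
{'t': 0.1, 'q': array([ 1.2289,  0.3595,  1.5114, -0.    ,  1.2725, -0.1151]), 'joint_vel': array([-0.0009, -0.0027, -0.0027,  0.0017,  0.0004, -0.0008]), 'effort': array([ -0.0016, -52.8651, -27.935 ,  -0.0005,   0.0049,  -0.    ]), 'ee_pos': array([0.1347, 0.584 , 0.2305]), 'orientation': array([-3.1399, -0.0002,  2.9148]), 'wrist_force': array([-0.4055,  0.2865, -1.1378]), 'wrist_torque': array([ 0.03  , -0.0044,  0.0235]), 'width': 0.0850252572604609}
```

View pics/side0.png

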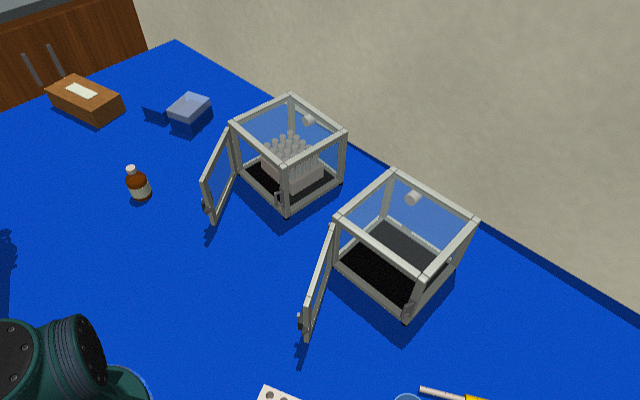

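View pics/top0.png

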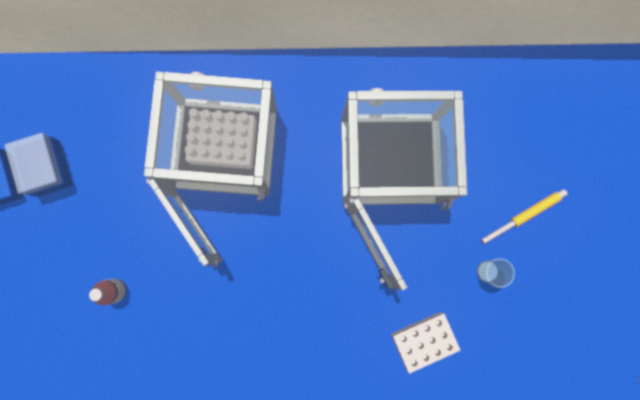

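The full chamber is the left one (+y). In the top view its door runs from the hinge at about (153,183) to the free edge at about (205,263). In the side view it runs from (230,123) to (201,181). The empty chamber's door is at (357,203)–(403,288) in the top view. I'll zoom in once to refine these.

Run:
```python
import cv2,numpy as np
a=cv2.imread("pics/top0.png")[165:285,140:240]; b=cv2.imread("pics/side0.png")[105:225,180:280]
cv2.imwrite("pics/crop.png",np.hstack([cv2.resize(i,None,fx=4,fy=4,interpolation=cv2.INTER_CUBIC) for i in(a,b)]))
```

```text
(no output)
```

View pics/crop.png

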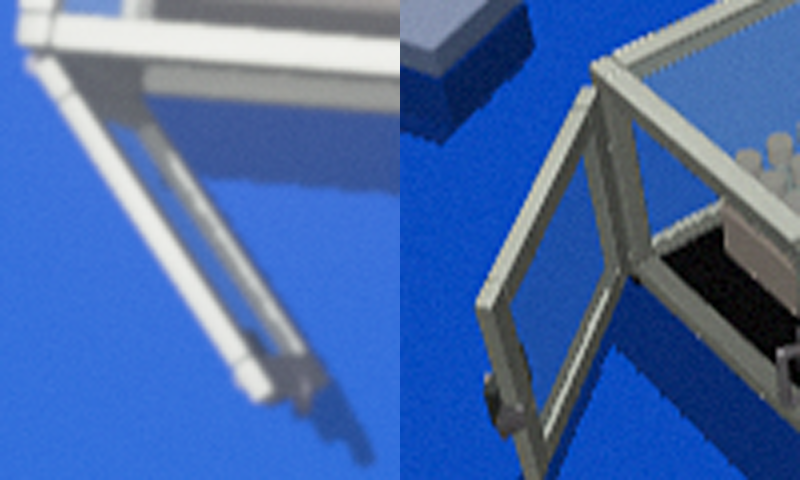

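The crops put the outer free corner at (203,265.5) in the top view and (199.5,180.8) in the side view. The hinge end is at about (152,180) in the top view and (227,127.5) in the side view.

```bash
cat > h.py <<'E'
from cell import *
import numpy as np
np.set_printoptions(precision=4,suppress=True)
def ray(n,u,v):
    m=camera_model(n);f=200/np.tan(np.radians(m["vfov"]/2));P=m["pose"]
    d=P[:3,:3]@np.array([(u-m["cx"])/f,-(v-m["cy"])/f,-1]);return P[:3,3],d/np.linalg.norm(d)
def onz(n,p,z):
    o,d=ray(n,*p);return o+d*(z-o[2])/d[2]
def tri(a,b):
    A=0;B=0;R=[ray("top",*a),ray("side",*b)]
    for o,d in R: M=np.eye(3)-np.outer(d,d);A=A+M;B=B+M@o
    x=np.linalg.solve(A,B);return x,[np.linalg.norm((np.eye(3)-np.outer(d,d))@(x-o)) for o,d in R]
E
python3 - <<'E'
from h import *
for a,b in(((203,265.5),(199.5,180.8)),((152,180),(227,127.5)),((403,288),(334,224)),):
    print(tri(a,b),onz("top",a,.192),onz("side",b,.192))
e=onz("top",(203,265.5),.192);h=onz("top",(152,180),.192);print(np.linalg.norm(e-h))
for p in((399,290),(405,287),(353,203),(150,176),(258,183),(346,192),(466,192)):print("top",p,onz("top",p,.195))
s=sense();print(s["ee_pos"])
from scipy.spatial.transform import Rotation as R
print(R.from_euler("xyz",s["orientation"]).as_matrix())
E
```

```text
(array([0.4617, 0.2041, 0.1927]), [np.float64(0.0018703717366233266), np.float64(0.0018703717366232203)]) [0.4601 0.2053 0.192 ] [0.4634 0.2035 0.192 ]
(array([0.6339, 0.3091, 0.1909]), [np.float64(0.0018768870620090672), np.float64(0.0018768870620089499)]) [0.6353 0.3077 0.192 ] [0.6317 0.3092 0.192 ]
(array([ 0.4424, -0.1786,  0.3828]), [np.float64(0.031061399625595273), np.float64(0.031061399625595246)]) [ 0.4039 -0.1951  0.192 ] [ 0.5834 -0.1085  0.192 ]
0.20285129811284405
top (399, 290) [ 0.4005 -0.1863  0.195 ]
top (405, 287) [ 0.406  -0.1986  0.195 ]
top (353, 203) [ 0.5781 -0.0997  0.195 ]
top (150, 176) [0.6431 0.3108 0.195 ]
top (258, 183) [0.6238 0.0929 0.195 ]
top (346, 192) [ 0.6011 -0.0861  0.195 ]
top (466, 192) [ 0.5952 -0.3337  0.195 ]
[0.1347 0.584  0.2305]
[[-0.9744  0.2249 -0.0006]
 [ 0.2249  0.9744 -0.0017]
 [ 0.0002 -0.0017 -1.    ]]
```

move_arm(series=[0,-33,-20,0,0.07,0,-66,-40,0,0.14,0,-99,-60,0,0.21,0,-132,-80,0,0.28,0,-165,-100,0,0.35,0,-198,-120,0,0.42,0,-231,-140,0,0.49,0,-264,-160,0,0.56,0,-297,-180,0,0.63,0,-330,-200,0,0.7,0,-363,-218,0,0.77,0,-394,-235,0,0.8,0,-394,-235,20,0.8,0,-394,-235,40,0.8,0,-394,-235,60,0.8,0,-394,-235,80,0.8,0,-394,-235,80,0.8])

```text
t: 2.22
ee_pos: [0.4644, 0.2664, 0.1497]
orientation: [-3.137, -0.001, 2.115]
wrist_force: [0.1, 0.1, 0.3]
width: 0.0001
```

Run:
```python
from h import *
import cv2
from scipy.spatial.transform import Rotation as R
a,b=[read_camera(n)[:,:,::-1] for n in("top","side")]
cv2.imwrite("pics/p1.png",np.hstack([cv2.resize(i,None,fx=2,fy=2) for i in(a[130:330,100:300],b[80:280,150:350])]))
s=sense();print(s["t"],s["ee_pos"],s["orientation"],s["wrist_force"],s["width"])
M=R.from_euler("xyz",s["orientation"]).as_matrix();print(M)
C=np.array([.6406,.3063])
for th in(.935,.9,.8,.6,.4,.2,.1,.05,0,-.02):
    ang=np.radians(85)-th;u=np.array([np.cos(ang),np.sin(ang)]);x=np.array([u[1],-u[0]])
    p=C-.17*u-.017*x;d=np.r_[p-s["ee_pos"][:2],0]
    print(th,p,(M.T@d)[:2]*1000,"spin",th-.935)
```

```text
2.325 [0.466  0.267  0.1515] [-3.1412  0.      2.1148] [-0.4029 -0.3195 -0.6967] -1.6653826755505512e-05
[[-0.5175  0.8557 -0.0003]
 [ 0.8557  0.5175 -0.0002]
 [-0.     -0.0004 -1.    ]]
0.935 [0.4867 0.2322] [-40.5233  -0.35  ] spin 0.0
0.9 [0.4894 0.2268] [-46.4847  -0.8136] spin -0.03500000000000003
0.8 [0.4981 0.2121] [-63.5615  -0.9864] spin -0.135
0.6 [0.5196 0.1857] [-97.3409   3.7699] spin -0.3350000000000001
0.4 [0.546 0.164] [-129.5021   15.1422] spin -0.535
0.2 [0.5761 0.1481] [-158.7629   32.6773] spin -0.7350000000000001
0.1 [0.5922 0.1424] [-171.9353   43.5464] spin -0.8350000000000001
0.05 [0.6005 0.1402] [-178.0977   49.4609] spin -0.885
0 [0.6088 0.1384] [-183.9567   55.6761] spin -0.935
-0.02 [0.6122 0.1378] [-186.2121   58.2429] spin -0.9550000000000001
```

View pics/p1.png

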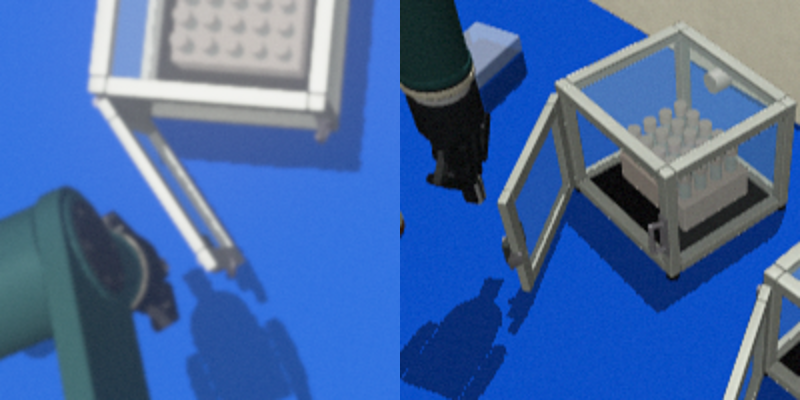

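The gripper is beside the door's outer face, near (182,290) in the top view, and clear of everything. Next I push along the door's arc to about 0.1 rad.

move_arm(series=[0,-15,0,0,0,0,-30,0,0,0,0,-38,0,0,0,0,-46,-1,0,-0.04,0,-55,-1,0,-0.085,0,-64,-1,0,-0.135,0,-75,0,0,-0.2,0,-86,2,0,-0.27,0,-97,4,0,-0.335,0,-108,7,0,-0.4,0,-119,11,0,-0.47,0,-130,15,0,-0.535,0,-140,21,0,-0.6,0,-150,27,0,-0.67,0,-159,33,0,-0.735,0,-163,36,0,-0.77,0,-168,40,0,-0.8,0,-172,44,0,-0.835,0,-172,44,0,-0.835])

```text
t: 4.7
ee_pos: [0.5891, 0.1425, 0.1505]
orientation: [-3.14, -0.007, 2.95]
wrist_force: [-8.2, 1.2, 2.5]
width: 0.0002
```

Run:
```python
from h import *
import cv2
from scipy.spatial.transform import Rotation as R
a,b=[read_camera(n)[:,:,::-1] for n in("top","side")]
cv2.imwrite("pics/p2.png",np.hstack([cv2.resize(i,None,fx=2,fy=2) for i in(a[130:330,120:320],b[80:280,150:350])]))
s=sense();print(s["t"],s["ee_pos"],s["orientation"],s["wrist_force"])
```

```text
4.8 [0.5891 0.1425 0.1505] [-3.1401 -0.007   2.9501] [-7.7898  1.5885  1.3499]
```

View pics/p2.png

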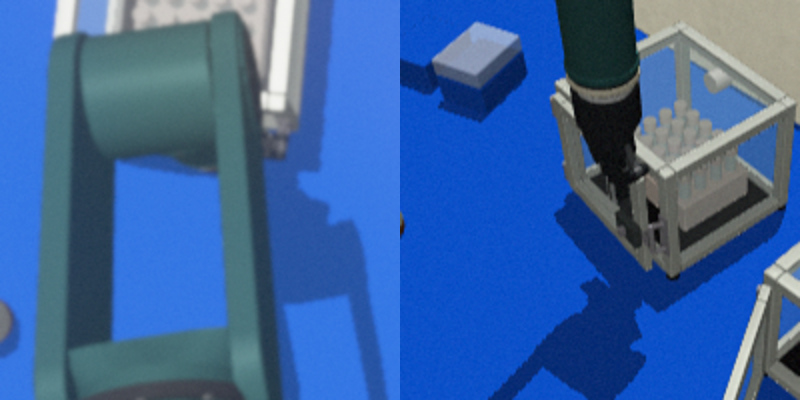

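The door is nearly shut, with the fingertip on its flat upper face near the free edge and about 8 N on the wrist. The bolt is meeting the strike, so I continue slowly.

move_arm(series=[0,-2,0,0,-0.01,0,-4,0,0,-0.02,0,-6,0,0,-0.03,0,-8,0,0,-0.04,0,-10,0,0,-0.06,0,-12,0,0,-0.07,0,-14,-1,0,-0.085,0,-14,-1,0,-0.085])

```text
t: 5.8
ee_pos: [0.6, 0.1396, 0.1502]
orientation: [-3.141, -0.012, 3.035]
wrist_force: [-16.9, 3.6, 7.9]
width: 0.0
```

move_arm(series=[0,-1.5,0,0,0,0,-3,0,0,0,0,-4,0,0,0,0,-4,0,0,0])

```text
t: 6.3
ee_pos: [0.5998, 0.1396, 0.1502]
orientation: [-3.14, -0.02, 3.035]
wrist_force: [-28.2, 5.2, 16.6]
width: -0.0001
```

Run:
```python
from h import *
import cv2
a,b=[read_camera(n)[:,:,::-1] for n in("top","side")]
cv2.imwrite("pics/p3.png",np.hstack([cv2.resize(i,None,fx=5,fy=5) for i in(a[160:240,200:280],b[140:220,220:300])]))
s=sense();print(s["t"],s["ee_pos"],s["orientation"],s["wrist_force"])
```

```text
6.4 [0.5998 0.1396 0.1502] [-3.1405 -0.0197  3.0355] [-28.0971   5.1363  15.9501]
```

View pics/p3.png

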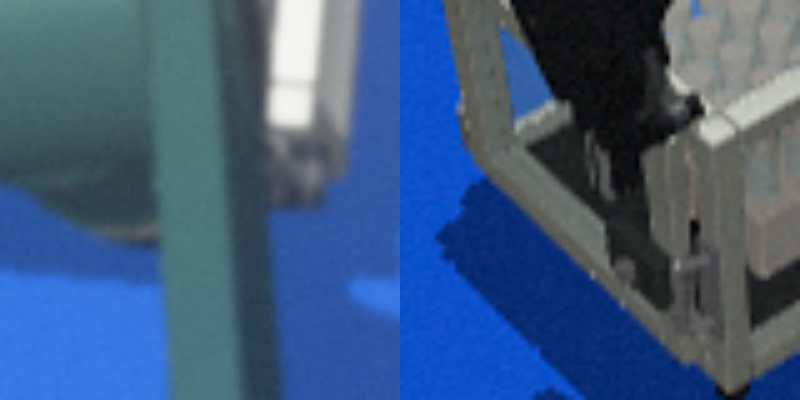

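The tip no longer moves and the force has risen to 28 N, so the door seems to be at its stop. I back off to check the latch.

move_arm(series=[0,5,0,0,0,0,20,0,0,0,0,45,0,0,0,0,70,0,-15,0,0,90,30,-40,0,0,90,70,-60,0,0,90,110,-60,0,0,90,150,-60,0,0,90,190,-60,0,0,90,220,-60,0,0,90,220,-60,0])

```text
t: 7.78
ee_pos: [0.545, 0.369, 0.2114]
orientation: [3.14, 0.002, 3.037]
wrist_force: [0.1, 0.3, 0.6]
width: 0.0001
```

Run:
```python
from h import *
import cv2
a,b=[read_camera(n)[:,:,::-1] for n in("top","side")]
cv2.imwrite("pics/top4.png",a);cv2.imwrite("pics/side4.png",b)
cv2.imwrite("pics/p4.png",np.hstack([cv2.resize(i,None,fx=3.3,fy=4,interpolation=2) for i in(a[150:270,140:280],b[105:225,200:300])]))
s=sense();print(s["t"],s["ee_pos"],s["orientation"],s["wrist_force"])
for n,i in(("top",a),("side",b)):
  o=cv2.imread(f"pics/{n}0.png");d=cv2.absdiff(o,i).max(2)>40
  r=d[180:310,345:415] if n=="top" else d[215:350,290:345]
  print(n,"changed px in empty-door region",r.sum())
```

```text
7.875 [0.5443 0.3666 0.2112] [-3.1412  0.0006  3.0354] [-0.4649 -0.3232  0.6522]
top changed px in empty-door region 0
side changed px in empty-door region 0
```

View pics/p4.png

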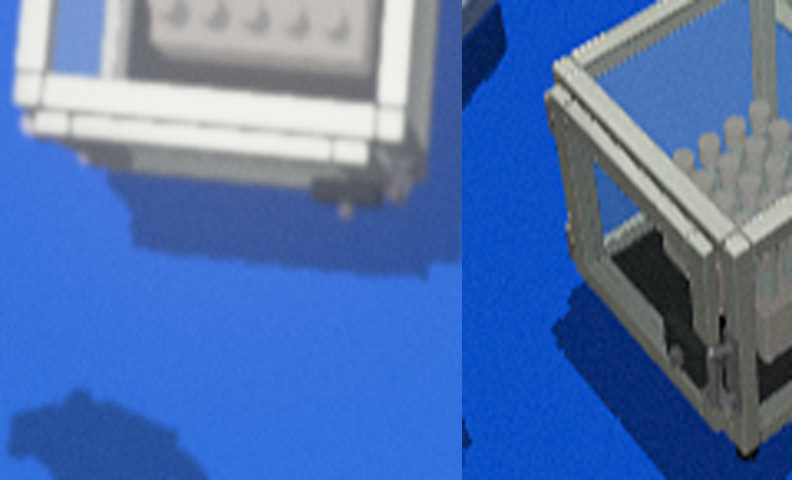

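The door sits against the frame and looks parallel to the front bar. The empty chamber's door is unchanged in both pictures. I'll check that parallelism with a quick line fit.

Run:
```python
from h import *
import cv2
g=cv2.imread("pics/top4.png")
m=(g[:,:,2].astype(int))
# per column: frame front-bar top/bottom and door outer (lower) edge via red channel
F=[];D=[];G=[];T=[]
for c in range(160,244,3):
    p=cv2.GaussianBlur(m[:,c-1:c+2].mean(1).astype(np.float32),(1,3),0).ravel()
    w=p[165:205]
    if c in(163,202,241): print(c,w.astype(int))
    dr=np.diff(w)
    def sub(i):
        s=dr[i-1:i+2];return 165.5+i+(s[0]-s[2])/(2*(s[0]-2*s[1]+s[2]))
    up=int(np.argmax(dr[:12])) ; T.append((c,sub(up)) )
    mid=up+4+int(np.argmin(w[up+4:up+11])); G.append((c,165+mid+ (w[mid-1]-w[mid+1])/(2*(w[mid-1]-2*w[mid]+w[mid+1]))))
    k=mid+int(np.argmin(dr[mid:mid+8]));D.append((c,sub(k)))
for n,L,z in(("frame back edge",T,.2),("gap",G,.192),("door outer edge",D,.192)):
    P=np.array([onz("top",p,z)[:2] for p in L]);c=np.polyfit(P[:,1],P[:,0],1)
    r=P[:,0]-np.polyval(c,P[:,1]);k=abs(r)<.003;c=np.polyfit(P[k,1],P[k,0],1);print(n,"slope",c,"resid",r[k].std(),k.sum())
```

```text
163 [117 119 130 162 202 227 235 237 237 237 235 224 202 193 206 220 222 213
 189 153 121 105 103 105 103  92  79  69  65  63  64  66  65  64  63  62
  62  62  64  63]
202 [129 118 113 111 112 124 159 202 229 237 239 239 239 237 228 211 205 219
 233 236 230 210 177 151 143 142 142 141 133 114  90  72  66  64  64  63
  62  62  63  63]
241 [170 158 146 131 118 111 109 110 120 148 190 222 236 239 239 238 235 226
 208 197 206 219 222 215 195 164 140 131 124 110  95  86  82  81  78  74
  72  72  70  66]
frame back edge slope [0.1019 0.6282] resid 0.00024919261328177375 28
gap slope [0.1006 0.6106] resid 0.0003027834563588602 28
door outer edge slope [0.1022 0.598 ] resid 0.00013067165568813073 28
```

The door is parallel to the frame within about 0.001 rad, with the arm clear and no load on the wrist, so I'm handing in.

```bash
python3 -c "
from cell import *
print(hand_in())"
```

```text
the job is handed in; nothing more can be done
None
```

I pushed the loaded (left) chamber's door shut with the closed fingertips, following its arc near the free edge. I pressed until the tip stopped moving, at about 28 N along the push, then backed the arm away and handed in at about 8 s.

**Door:** After the arm let go, the door's outer edge was parallel to the chamber's frame to about 0.001 rad. It stayed shut with nothing holding it.

**Bolt:** I could not see the bolt itself. That it sprang out is inferred from the door being within 0.01 rad of shut and from the push going well past the 6–9 N needed.

**Empty chamber:** Neither picture showed any changed pixels around its door. The robot was clear of everything, with wrist force near zero.

**Disagreement:** The door stopped with the tool about 9 mm short of where I had predicted. I think the fingers are thicker than I assumed, because the line fit shows the door fully shut.

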